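# Lock the carriage, seat the roller in the V-block and hold it down for drilling

## Robot

A 6-joint arm with a two-finger parallel gripper is mounted at the origin on the work surface. World frame = base frame: x ahead of the robot, y to its left, z up, the work surface at z = 0. Lengths are in m, angles in rad, forces in N, time in s.
With the tool pointing down it reaches from about 0.325 to 0.775 m from the base axis. Payload 9.3 kg.
Tool frame: the origin (TCP) lies on the centre line of the jaws, within the pads' length; the fingertips stand bot.tip_extent ahead of it and the grasp point (between the pads) lies 5 mm behind it (bot.tip_extent is the distance from the TCP to the fingertips, in m); z points along the fingers, y is the direction in which the jaws open and shut (so a half turn about z gives the same grasp; the last joint's range is limited). The gripper opens to 85 mm and grips with 20 to 120 N. Pads are 22 mm wide; open, the fingers measure 114 mm over their backs; the gripper's body (76 mm by 85 mm) begins 54 mm behind the grasp point. The pads swing forward as they close: fully open they stand 13 mm farther back than shut.
Start: joints at [1.154, 0.259, 0.021, 1.334, 0, 1.418], TCP at [0.143, 0.531, 0.245] pointing down, gripper open.
Joint ranges: [-3.04, 3.04], [-0.91, 1.82], [-1.04, 1.36], [-1.92, 1.95], [-1.52, 1.45], [-3.14, 3.14]. Speed limits (rad/s): [2.22, 2.22, 2.79, 3.14, 3.14, 3.14].

## Interface

Orientations are given as a rotation vector (axis times angle).
In Python, from plant import bot gives the robot as it stands. Calls block until the motion is done:
- bot.move_pose(position, orientation): joint-space move of the TCP to a pose.
- bot.move_l(position, max_speed=0.15, rot=None, f_stop=None): straight line of the TCP; rot=None keeps the orientation; max_speed is the mean speed in m/s. With f_stop (N) it stops when the force on the tool has changed by that much, and returns True; else False.
- bot.movej(angles): joint-space move.
- bot.let_go() and bot.close(f_grip=None): open the fingers fully, or close them until they stop; f_grip is the grip in N (None keeps the last).
- bot.sleep(seconds).
- bot.solve_ik(position, orientation): joint angles nearest the present ones, or None.
- bot.read_state(): the state.
- bot.get_image(name): name is "scene" or "top" or "wrist"; returns (picture, depth): 400x640x3 uint8, red, green, blue; 400x640 float32, m along the optical axis (not along the pixel's ray), 0 where there is no reading.
- bot.calibration(name): a dict with "intrinsics" (3x3 intrinsics, pixels), "camera_from_world" (4x4, takes a point from world to camera coordinates). Camera axes: x right, y up, looking along -z (the intrinsics and any distortion apply to the point x, -y, -z); pixel columns grow to the right and rows downward; lengths in m; the calibration is good to about 2 mm. The wrist camera is an equidistant fisheye: a pixel r from the principal point sees the ray r / f radians off the axis. A picture is of the moment at which its call begins: read the wrist's pose just before it. calibration takes no time and is no camera call; for the wrist camera it gives the pose at the moment of the call.
A pose or a line that the arm cannot do raises bot.PlanningError and nothing moves.
- bot.sign_off(): hands the job in, once; it reports no verdict.
The state is a dict: "t": time; "joint_pos": joint angles; "joint_vel": joint speeds; "joint_torque": joint torques, N m; "position": TCP position; "orientation": TCP orientation; "contact_force": force on the tool from outside, world axes, zero at the start; "wrist_torque": the same for the moment, N m; "gripper_width": finger opening in m.
Only numpy, scipy, OpenCV 4.12 (cv2) and the standard library are available. Lean on these libraries where they do the work, as an engineer would, in place of code of your own. Each camera call takes 0.05 s, during which the arm holds its last target. There are 200 camera calls.

## Task

Lock the carriage of the drilling fixture first, by turning its clamp knob clockwise until it is tight, without shifting the carriage along its slide. Then fetch the aluminium roller from the wooden rack, lower it gently into the V-block, centred lengthwise, and finish while holding it: the gripper keeps pushing the roller straight down, moderately (about 15 N), so that it bears firmly on both sloping faces, and does not let go. Leave the wrench, the oil can and the tin where they are.

Things in the scene. Friction and masses are not known exactly. Their poses are not given: they have to be found in the camera images.
- slide_bed: Fixed dark steel base plate of the drilling fixture, 110 x 250 x 15 mm (x, y, z); origin at the centre of its underside on the bench, z up. A grey carriage (85 x 170 mm, top 28 mm above the bench) slides on it along its y. The fixture stands on the left or the right of the bench.
- carriage (a joint): Position of the carriage along the bed's y, m, -0.03 to 0.03. With the clamp loose it slides under about 2 N; with the clamp tight it holds against about 10 N. Leave it where it was set.
- clamp_knob (a joint): Angle of the clamp knob, rad: 0 = loose, grows clockwise seen from above, hard stop at 1.45. Tight from 1.2 on. It starts loose between 0 and 0.3, and stays where it is left.
- clamp_knob_grip (a point): Grip point of the clamp knob, on its vertical axis, 85 mm above the bench, 98 mm to +y of the V axis. Black disc 44 mm across carrying an upright bar 42 mm long, 14 mm thick, 32 mm high (top 7 mm above this point, bottom 25 mm below). The frame turns with the knob: x runs along the bar, so fingers close along y. Turning needs under 0.2 N m.
- v_seat (a point): Roller's centre when seated in the V-block; 59.2 mm above the bench, on the carriage. x along the V, y across it (towards the knob), z up. Steel V-block 60 mm wide, two halves, each from 20 to 45 mm either side of here along x; the 40 mm gap between is free down to the carriage, 31 mm below here. 90 degree V: bottom line 21.2 mm, top edges 2.8 mm below here, mouth 37 mm wide.
- v_face_left: The V-block's steel side on the +y (knob) side of the V with its sloping face, both halves; fixed on the carriage; origin on the bottom line of the V, at its middle.
- v_face_right: The V-block's steel side on the -y side of the V with its sloping face, both halves; origin as for the other.
- roller: Loose plain aluminium roller lying down: cylinder 30 mm in diameter and 100 mm long, with a 12 mm diameter, 14 mm long journal at each end; about 0.2 kg. Origin at its centre, x along its axis (either way round is the same).
- rack: Fixed light wooden board, 130 x 80 x 12 mm, on which the roller lies along the board's x between low cleats (5 mm high, 24 mm apart, at 26 to 46 mm either side of the middle; the middle is free for fingers). Origin at the centre of its underside.
- wrench: Loose steel wrench lying flat between the two work places; bystander.
- oil_can: Loose upright grey can, 56 mm across, 120 mm tall; bystander.
- tin: Loose round steel bowl, 80 mm across, 40 mm high; bystander.
Not all that is in view belongs to the job. Of the things that look like the roller, the smallest one is meant.

How it is judged:
On the way, in this order (a step that is already met when the one before it is completed fails the run):
1. the clamp knob is tight, the roller not yet in the V-block (value of joint clamp_knob above 1.15 rad and distance between roller and v_seat above 0.06 m), for 0.2 s.
2. the roller is seated and pressed on both faces of the V-block (x of roller in the frame of v_seat between -0.012 and 0.012 m and y of roller in the frame of v_seat between -0.003 and 0.003 m and z of roller in the frame of v_seat between -0.003 and 0.003 m and angle between the x axis of roller and the x axis of v_seat, either way round below 0.05 rad and contact force between roller and v_face_left between 2.5 and 35 N and contact force between roller and v_face_right between 2.5 and 35 N and contact force between roller and the fingers above 3 N and linear speed of roller below 0.02 m/s), for 0.2 s.
At the end, for the whole second after the job is handed in: Knob past 1.15 rad; carriage within 10 mm of its start; roller at rest within 3 mm of the seat across and in height, 12 mm along, parallel within 0.05 rad; fingers push on it (over 3 N) so that each V face carries 2.5 to 35 N (its weight alone gives under 2 N) (all of step 2 and value of joint clamp_knob above 1.15 rad and distance of v_seat from where it was at the start of the episode below 0.01 m); the arm keeps its last pose, push and grip.
It fails at once if the carriage is shifted by more than 10 mm (distance of v_seat from where it was at the start of the episode above 0.01 m).
It fails at once if the roller is dropped or rammed into the V-block (contact force between roller and v_face_left above 60 N or contact force between roller and v_face_right above 60 N).
It fails at once if the wrench, the oil can or the tin is moved by more than 30 mm (distance of any of wrench, oil_can, tin from where it was at the start of the episode above 0.03 m).
It also fails if it takes over 69 s, if anything falls off the work surface, if the arm or the gripper's body presses on something with over 40 N, if the wrist force passes 120 N, or if a joint passes its speed limit or range.

## Working session

There is one attempt and no reset: what is moved stays moved. The work goes in short steps, each a Python script; the robot and the scene stay as the last script left them, time stands still between calls to the robot, and variables do not carry over. Pictures are saved under pics/ and viewed, about 8 in all and at most 12, crops included, and the job is handed in when it is done.

```bash
mkdir -p pics; ls
cat > h.py <<'E'
from plant import bot
import numpy as np, cv2
from scipy.spatial.transform import Rotation as R
def save(name,fn):
    im,d=bot.get_image(name); cv2.imwrite(f'pics/{fn}.png',im[:,:,::-1]); np.save(f'pics/{fn}.npy',d); return im,d
def pts(d,c):
    "world point per pixel from depth, pinhole camera"
    K=np.array(c['intrinsics']);T=np.linalg.inv(np.array(c['camera_from_world']))
    v,u=np.mgrid[:d.shape[0],:d.shape[1]]
    p=np.stack([(u-K[0,2])/K[0,0]*d,-(v-K[1,2])/K[1,1]*d,-d],-1)
    return p@T[:3,:3].T+T[:3,3]
def down(yaw): # tool down, jaw (y) axis at angle yaw in world
    y=np.array([np.cos(yaw),np.sin(yaw),0]);z=np.array([0,0,-1.]);x=np.cross(y,z)
    return R.from_matrix(np.stack([x,y,z],1)).as_rotvec()
E
python3 - <<'E'
from h import *
for n in('top','scene'):
    c=bot.calibration(n);print(n,{k:(np.round(v,4).tolist() if not isinstance(v,str) else v) for k,v in c.items()})
    save(n,n+'0')
s=bot.read_state();print(s,bot.tip_extent)
E
```

```text
pics
top {'intrinsics': [[485.0259, 0.0, 323.6616], [0.0, 485.0259, 193.2729], [0.0, 0.0, 1.0]], 'camera_from_world': [[0.0165, -0.9998, 0.0056, -0.0567], [0.9842, 0.0172, 0.1763, -0.5803], [-0.1763, 0.0026, 0.9843, -1.2017], [0.0, 0.0, 0.0, 1.0]]}
scene {'intrinsics': [[479.6101, 0.0, 319.0827], [0.0, 479.6101, 187.7385], [0.0, 0.0, 1.0]], 'camera_from_world': [[0.2314, 0.9727, 0.0183, -0.0714], [-0.6751, 0.1471, 0.7229, 0.3221], [0.7005, -0.1796, 0.6907, -1.5711], [0.0, 0.0, 0.0, 1.0]]}
{'t': 0.1, 'joint_pos': array([1.15438407e+00, 2.59162925e-01, 2.08516453e-02, 1.33366757e+00,
       1.44906708e-05, 1.41821293e+00]), 'joint_vel': array([-0.00137749, -0.00120902,  0.00149467, -0.0002918 , -0.00216962,
        0.00093563]), 'joint_torque': array([ 5.61370849e-03, -5.56696951e+01,  3.45067871e+01,  1.16265248e-02,
       -1.17569057e-04, -9.50709079e-06]), 'position': array([0.14333313, 0.53077481, 0.24471742]), 'orientation': array([-4.13174985e-01, -3.11395488e+00,  1.77625063e-03]), 'contact_force': array([-0.80899255,  0.38212055, -0.40707706]), 'wrist_torque': array([-0.03705327,  0.00109601, -0.02747731]), 'gripper_width': 0.08519161141304625} 0.014
```

View pics/top0.png

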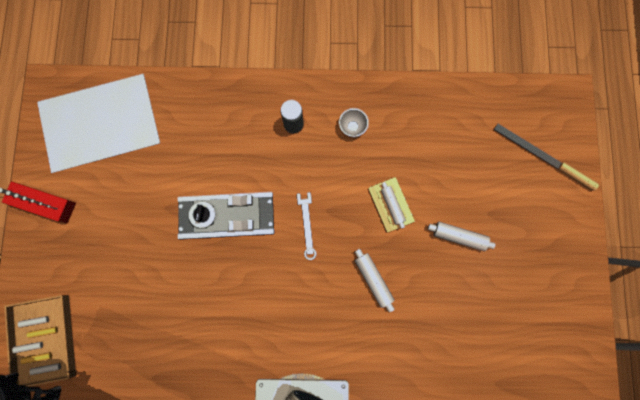

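View pics/scene0.png

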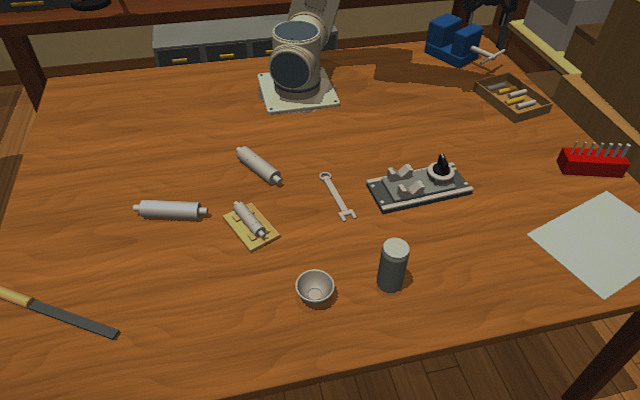

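Top view: fixture at px x 178–273, y 192–240, with its knob on the left at (201,214). The rack with the small roller is at (391,204), the wrench at (307,225), the can at (292,116) and the tin at (353,123). The other two rollers, at (374,280) and (461,237), are larger decoys.

```bash
cat > m.py <<'E'
from h import *
im=cv2.imread('pics/top0.png')[:,:,::-1];P=pts(np.load('pics/top0.npy'),bot.calibration('top'))
print('bench z',np.median(P[250:300,100:200,2]))
def box(m,lab):
    q=P[m][:,:2]; r=cv2.minAreaRect(q.astype(np.float32)); print(lab,m.sum(),'c',np.round(r[0],4),'size',np.round(r[1],4),'ang',round(r[2],1),'med',np.round(np.median(P[m],0),4))
def win(x0,x1,y0,y1):
    w=np.zeros(im.shape[:2],bool);w[y0:y1,x0:x1]=1;return w
Z=P[...,2]
f=win(165,285,180,250)
box(f&(Z>.009)&(Z<.1),'bed')
box(f&(Z>.022)&(Z<.033),'carriage')
box(f&(Z>.04)&(Z<.062)&win(222,260,185,240),'vblock')
box(f&(Z>.075)&win(180,222,190,240),'bar')
box(f&(Z>.04)&win(180,222,190,240),'disc')
k=win(365,418,172,236)
box(k&(Z>.007),'rack'); box(k&(Z>.024)&(Z<.06),'roller')
box(win(280,308,95,136)&(Z>.1),'can');box(win(335,372,105,142)&(Z>.02),'tin');box(win(295,320,188,264)&(Z>.003),'wrench')
E
python3 m.py
```

```text
bench z -0.00048028977278935514
bed 3958 c [0.5245 0.212 ] size [0.1111 0.2507] ang 4.1 med [0.5213 0.2097 0.0259]
carriage 1240 c [0.5241 0.2112] size [0.1088 0.2452] ang 3.8 med [0.5258 0.2058 0.0274]
vblock 445 c [0.5273 0.1675] size [0.0903 0.0606] ang 3.9 med [0.5095 0.1694 0.0527]
bar 127 c [0.4348 0.1214] size [0.3597 0.0407] ang 59.2 med [0.5188 0.2621 0.0908]
disc 554 c [0.4406 0.1298] size [0.3802 0.0665] ang 59.3 med [0.5183 0.2596 0.0568]
rack 1429 c [ 0.5088 -0.1447] size [0.1393 0.3316] ang 33.0 med [ 0.5585 -0.2238  0.0144]
roller 480 c [ 0.5571 -0.2282] size [0.1274 0.0307] ang 23.9 med [ 0.5556 -0.2274  0.0381]
can 385 c [0.5824 0.013 ] size [0.4556 0.0525] ang 7.7 med [0.7776 0.0393 0.1188]
tin 330 c [ 0.587  -0.1041] size [0.077  0.4633] ang 84.5 med [ 0.7923 -0.125   0.0342]
wrench 572 c [ 0.4812 -0.0057] size [0.2451 0.0651] ang 2.5 med [ 0.5012 -0.0039  0.0064]
```

```bash
cat >> h.py <<'E'
def wpts(d,c):
    "world point per pixel, equidistant fisheye, depth along axis"
    K=np.array(c['intrinsics']);T=np.linalg.inv(np.array(c['camera_from_world']))
    v,u=np.mgrid[:d.shape[0],:d.shape[1]]
    a=(u-K[0,2])/K[0,0];b=(v-K[1,2])/K[1,1];r=np.hypot(a,b)+1e-9
    s=np.tan(np.minimum(r,1.4))/r
    p=np.stack([a*s*d,-b*s*d,-d],-1)
    return p@T[:3,:3].T+T[:3,3]
def look(fn):
    c=bot.calibration('wrist'); im,d=save('wrist',fn); P=wpts(d,c); P[d==0]=np.nan; np.save(f'pics/{fn}_P.npy',P); return im,P
E
python3 - <<'E'
from h import *
yaw=np.radians(3.9+90)
bot.move_pose([0.515,0.235,0.24],down(yaw)); print(bot.read_state()['joint_pos'],bot.read_state()['t'])
im,P=look('w1'); c=bot.calibration('wrist');print(np.round(c['intrinsics'],1),np.round(c['camera_from_world'],3))
print(np.nanmedian(P[...,2]))
E
```

```text
[2.81153370e-01 2.87466022e-01 4.87816451e-02 1.33198818e+00
 1.79703094e-04 2.12351985e-01] 1.8333
[[309.7   0.  324. ]
 [  0.  309.7 196.2]
 [  0.    0.    1. ]] [[-0.07   0.998  0.001 -0.2  ]
 [-0.943 -0.066 -0.326  0.542]
 [-0.325 -0.023  0.945 -0.204]
 [ 0.     0.     0.     1.   ]]
0.0008023617629895896
```

View pics/w1.png

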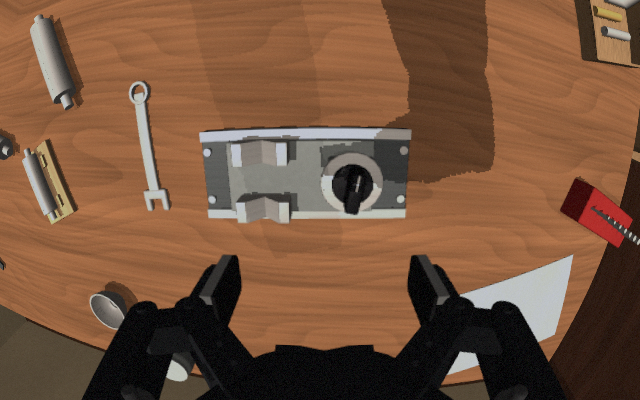

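The wrist view shows the knob's bar from about (357,177) to (351,211), roughly along world x. The V-block halves are at (260,153) and (264,209).

Run:
```python
from h import *
P=np.load('pics/w1_P.npy');Z=P[...,2]
def box(m,lab):
    q=P[m][:,:2]; r=cv2.minAreaRect(q.astype(np.float32)); print(lab,m.sum(),'c',np.round(r[0],4),'size',np.round(r[1],4),'ang',round(r[2],1),'med',np.round(np.median(P[m],0),4))
def win(x0,x1,y0,y1):
    w=np.zeros(Z.shape,bool);w[y0:y1,x0:x1]=1;return w
f=win(195,415,120,225)
box(f&(Z>.009)&(Z<.11),'bed')
box(win(225,300,125,225)&(Z>.050)&(Z<.062),'v')
for lo in(.07,.08,.088): box(win(325,380,150,225)&(Z>lo)&(Z<.1),f'bar{lo}')
box(win(315,390,140,225)&(Z>.052)&(Z<.065),'disc')
# V bottom line: points in the V sloping faces
m=win(225,300,125,225)&(Z>.036)&(Z<.062); box(m,'vall')
q=P[m]; a=np.radians(3.9); y=np.array([-np.sin(a),np.cos(a)])
t=(q[:,:2]-[.5273,.1675])@y
for lo in np.arange(-.032,.033,.004):
    k=(t>lo)&(t<lo+.004); print(round(lo+.002,3),k.sum(),np.round(np.median(q[k,2]),4) if k.any() else '')
```

```text
bed 18358 c [0.5263 0.2125] size [0.1115 0.2504] ang 4.0 med [0.5182 0.2155 0.0282]
v 1616 c [0.5296 0.1687] size [0.0909 0.0602] ang 3.8 med [0.5087 0.1769 0.0562]
bar0.07 749 c [0.5219 0.2662] size [0.0152 0.0421] ang 83.2 med [0.5192 0.2649 0.0919]
bar0.08 675 c [0.5219 0.2662] size [0.0152 0.0421] ang 83.2 med [0.5199 0.2653 0.0921]
bar0.088 608 c [0.5221 0.2663] size [0.0151 0.0419] ang 83.2 med [0.5208 0.2658 0.0922]
disc 2191 c [0.5216 0.2662] size [0.0649 0.0658] ang 5.3 med [0.5166 0.2585 0.0549]
vall 2755 c [0.5296 0.1687] size [0.0911 0.0602] ang 3.8 med [0.5091 0.167  0.0523]
-0.03 33 0.0563
-0.026 185 0.0566
-0.022 180 0.0567
-0.018 199 0.0564
-0.014 218 0.053
-0.01 205 0.0491
-0.006 199 0.0454
-0.002 181 0.0412
0.002 137 0.0399
0.006 136 0.0439
0.01 138 0.0475
0.014 154 0.0514
0.018 169 0.0552
0.022 195 0.0567
0.026 200 0.0568
0.03 226 0.0559
0.034 0
```

Bar centre is (0.522, 0.266), top z 0.092 and size 42×15 mm, which matches the description. The V centre plus 98 mm along the bed lands on it, and the bar angle implies the knob is at about 0.19 rad. I'll turn it to about 1.38.

Run:
```python
from h import *
y0=np.radians(83.2); p=[.5221,.2663]
bot.move_pose([*p,.15],down(y0))
print(bot.move_l([*p,.082],.08,f_stop=8)); bot.close(30)
s=bot.read_state();print('w',s['gripper_width'],s['contact_force'],s['position'])
n=8;tot=1.2
for i in range(1,n+1):
    bot.move_pose([*p,.082],down(y0-tot*i/n)); s=bot.read_state(); print(np.round(s['contact_force'],1),np.round(s['wrist_torque'],2),s['gripper_width'].round(4))
bot.let_go(); bot.move_l([*p,.16],.12)
bot.move_pose([0.515,0.235,0.24],down(np.radians(93.9)))
im,P=look('w2');Z=P[...,2]
def win(x0,x1,y0,y1):
    w=np.zeros(Z.shape,bool);w[y0:y1,x0:x1]=1;return w
for l,m in(('bar',win(315,395,140,230)&(Z>.08)&(Z<.1)),('v',win(225,300,125,225)&(Z>.036)&(Z<.062)),('bed',win(195,415,120,225)&(Z>.009)&(Z<.11))):
    print(l,cv2.minAreaRect(P[m][:,:2].astype(np.float32)))
print(bot.read_state()['t'])
```

```text
False
w 0.013389738380482342 [-1.56455133 -0.48175992  2.53341568] [0.52202969 0.26627448 0.08219966]Traceback (most recent call last):
  File "<stdin>", line 8, in <module>
AttributeError: 'float' object has no attribute 'round'
```

The knob is gripped at 13.4 mm width and one step is turned; only my print statement failed. Continuing from step 2.

Run:
```python
from h import *
y0=np.radians(83.2); p=[.5221,.2663]
n=8;tot=1.2
for i in range(2,n+1):
    bot.move_pose([*p,.082],down(y0-tot*i/n)); s=bot.read_state(); print(np.round(s['contact_force'],1),np.round(s['wrist_torque'],2),round(s['gripper_width'],4))
bot.let_go(); bot.move_l([*p,.16],.12)
bot.move_pose([0.515,0.235,0.24],down(np.radians(93.9)))
im,P=look('w2');Z=P[...,2]
def win(x0,x1,y0,y1):
    w=np.zeros(Z.shape,bool);w[y0:y1,x0:x1]=1;return w
for l,m in(('bar',win(315,395,140,230)&(Z>.08)&(Z<.1)),('v',win(225,300,125,225)&(Z>.036)&(Z<.062)),('bed',win(195,415,120,225)&(Z>.009)&(Z<.11))):
    print(l,cv2.minAreaRect(P[m][:,:2].astype(np.float32)))
print(bot.read_state()['t'])
```

```text
[-3.3 -0.4  4.7] [-0.02  0.47 -0.08] 0.0135
[-1.5 -0.1  4.6] [-0.03  0.45 -0.02] 0.0134
[-2.3 -0.5  4.9] [-0.05  0.45 -0.1 ] 0.0137
[-3.2 -0.1  5.8] [-0.01  0.43 -0.04] 0.0133
[-2.7  0.4  5.8] [-0.06  0.4  -0.03] 0.0138
[-2.5 -0.4  4.4] [-0.03  0.37 -0.04] 0.0131
[-2.  -0.8  5.1] [-0.08  0.36 -0.04] 0.0134
bar ((0.5218250155448914, 0.2662629783153534), (0.014830154366791248, 0.041876420378685), 16.256027221679688)
v ((0.5295258164405823, 0.16928395628929138), (0.09100018441677094, 0.06086978316307068), 4.078798770904541)
bed ((0.5266788005828857, 0.21289142966270447), (0.11170084029436111, 0.2515188157558441), 4.148255348205566)
8.9667
```

The knob turned 67°, to about 1.36 rad, and the V did not move (under 1 mm). Next is the roller.

Run:
```python
from h import *
bot.move_pose([0.535,-0.23,0.22],down(np.radians(113.9)))
im,P=look('w3');Z=P[...,2]
d=np.hypot(P[...,0]-.557,P[...,1]+.228)
for l,m in(('roller',(d<.085)&(Z>.022)&(Z<.06)),('hi',(d<.085)&(Z>.037)&(Z<.06)),('rack',(d<.085)&(Z>.007)&(Z<.06))):
    print(l,m.sum(),cv2.minAreaRect(P[m][:,:2].astype(np.float32)),np.percentile(Z[m],[50,95,99]))
m=(d<.085)&(Z>.007)&(Z<.015);print('board z',np.median(Z[m]))
s=bot.read_state();print(s['t'],s['joint_pos'])
```

```text
roller 2636 ((0.5592737793922424, -0.2274097204208374), (0.12772993743419647, 0.029769642278552055), 24.171918869018555) [0.03981538 0.04273717 0.0432729 ]
hi 1931 ((0.5593340396881104, -0.22737568616867065), (0.1008819043636322, 0.02393045276403427), 22.86089515686035) [0.04094035 0.04285556 0.04339888]
rack 7426 ((0.561833918094635, -0.22622382640838623), (0.13336081802845, 0.08084478974342346), 22.824344635009766) [0.01334328 0.0420879  0.04292566]
board z 0.01247983279493714
10.7167 [-5.48505949e-01  3.21581790e-01  4.72270302e-02  1.29632314e+00
  1.48914937e-04 -9.66669918e-01]
```

View pics/w3.png

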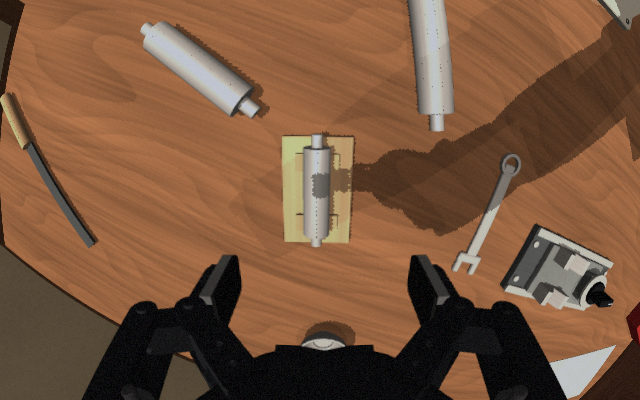

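The roller on the rack at px (317,187) measures 100×30 mm plus journals, centre (0.5593, −0.2274), axis 22.9°, top z 0.042. Next I'll grasp it.

Run:
```python
from h import *
o=down(np.radians(112.9)); p=[.5593,-.2274]
bot.move_pose([*p,.11],o)
print(bot.move_l([*p,.0285],.06,f_stop=8)); bot.close(80)
s=bot.read_state();print('w',s['gripper_width'],s['contact_force'],s['position'])
print(bot.move_l([*p,.06],.06)); bot.move_l([*p,.2],.15)
s=bot.read_state();print('w',s['gripper_width'],s['contact_force'])
o=down(np.radians(94.0)); v=[.5296,.1686]
bot.move_pose([*v,.2],o); bot.move_l([*v,.12],.1)
s=bot.read_state();print('w',s['gripper_width'],s['contact_force'],s['wrist_torque'],s['t'],s['position'])
look('w4')
```

```text
False
w 0.0277586011324534 [-1.12836576  1.10076231  6.14779821] [ 0.55941464 -0.22744605  0.02897161]
False
w 0.027926092503790377 [ 0.79803575 -0.28044712 -3.07965834]
w 0.027538804793833447 [-0.78093016  0.69189107 -1.33324455] [-0.04254553  0.07909248 -0.02381438] 17.5 [0.53002244 0.16856072 0.12058822]
```

View pics/w4.png

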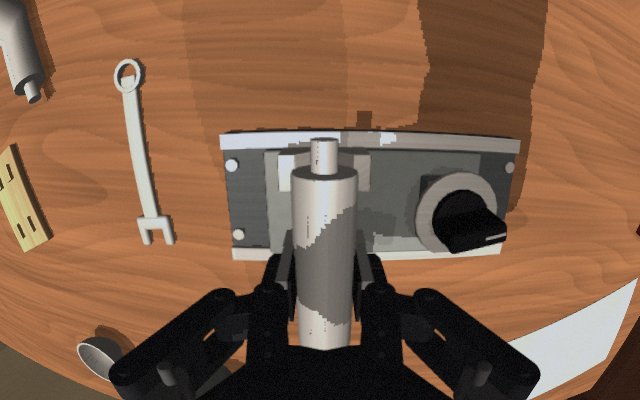

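The roller is held level between the fingers, with its far end at about (324,172) and the V-block behind it. Next I measure its pose in the grip.

Run:
```python
from h import *
P=np.load('pics/w4_P.npy');Z=P[...,2]; a=np.radians(4.0)
ex=np.array([np.cos(a),np.sin(a)]);ey=np.array([-np.sin(a),np.cos(a)])
q=P[...,:2]-[.5300,.1686]; x=q@ex;y=q@ey
# near end of the roller points to -x (toward base); body = within y +-16mm, high
m=(abs(y)<.02)&(Z>.1)&(Z<.145)&(x<.02)
print(m.sum(),'x',x[m].min(),x[m].max())
for lo in np.arange(-.07,.02,.008):
    k=m&(x>=lo)&(x<lo+.008)
    if k.sum()>5: print(round(lo+.004,3),k.sum(),'y',np.round([y[k].min(),y[k].max()],4),'ztop',np.percentile(Z[k],97).round(4))
b=m&(Z>.127); print('body x end',np.percentile(x[b],[0,.5,1,2]), x[b].max())
```

```text
11667 x -0.06483130833712696 0.01999392072005476
-0.066 262 y [-0.0057  0.0062] ztop 0.1255
-0.058 513 y [-0.0057  0.0058] ztop 0.1257
-0.05 1537 y [-0.0143  0.0149] ztop 0.134
-0.042 1241 y [-0.0144  0.015 ] ztop 0.1343
-0.034 1177 y [-0.0145  0.0151] ztop 0.1343
-0.026 1060 y [-0.0146  0.0152] ztop 0.1344
-0.018 994 y [-0.0142  0.0148] ztop 0.1343
-0.01 2038 y [-0.02  0.02] ztop 0.1446
-0.002 1057 y [-0.0152  0.0158] ztop 0.1447
0.006 912 y [-0.0156  0.0162] ztop 0.1447
0.014 702 y [-0.0154  0.0159] ztop 0.1348
0.022 174 y [-0.0142  0.0148] ztop 0.1345
body x end [-0.05081952 -0.05058013 -0.05048142 -0.05019078] 0.01999392072005476
```

The roller is centred to about 0.6 mm, level and parallel, with its centre 1.3 mm below the TCP. Next I lower it and press.

Run:
```python
from h import *
v=np.array([.5299,.1683])
bot.move_l([*v,.07],.06); bot.sleep(.3)
f0=np.mean([bot.read_state()['contact_force'] for _ in range(5) if bot.sleep(.05) is None],0);print('f0',f0)
print(bot.move_l([*v,.056],.01,f_stop=6)); bot.sleep(.3)
z=bot.read_state()['position'][2]
def F():
    r=[]
    for _ in range(4): bot.sleep(.04); r.append(bot.read_state()['contact_force']-f0)
    return np.mean(r,0)
f=F();print(z,f)
zc=z
for i in range(25):
    if f[2]>14: break
    zc-=.0002; bot.move_l([*v,zc],.01); f=F()
    print(round(zc,4),np.round(bot.read_state()['position'],4),np.round(f,1))
s=bot.read_state();print(s['t'],s['wrist_torque'],s['gripper_width'])
```

```text
f0 nan
True
0.06116690782091469 [nan nan nan]
0.061 [0.53   0.1684 0.0612] [nan nan nan]
0.0608 [0.53   0.1684 0.0612] [nan nan nan]
0.0606 [0.53   0.1684 0.0611] [nan nan nan]
0.0604 [0.53   0.1685 0.0611] [nan nan nan]
0.0602 [0.53   0.1685 0.0611] [nan nan nan]
0.06 [0.5301 0.1685 0.0611] [nan nan nan]
0.0598 [0.5301 0.1685 0.0611] [nan nan nan]
0.0596 [0.5301 0.1685 0.0611] [nan nan nan]
0.0594 [0.5301 0.1685 0.061 ] [nan nan nan]
0.0592 [0.5301 0.1685 0.061 ] [nan nan nan]
0.059 [0.5301 0.1685 0.061 ] [nan nan nan]
0.0588 [0.5301 0.1685 0.061 ] [nan nan nan]
0.0586 [0.5301 0.1685 0.061 ] [nan nan nan]
0.0584 [0.5301 0.1685 0.061 ] [nan nan nan]
0.0582 [0.5301 0.1685 0.0609] [nan nan nan]
0.058 [0.5301 0.1685 0.061 ] [nan nan nan]
0.0578 [0.5301 0.1685 0.0609] [nan nan nan]
0.0576 [0.5301 0.1685 0.0609] [nan nan nan]
0.0574 [0.5301 0.1685 0.0609] [nan nan nan]
0.0572 [0.5301 0.1685 0.0609] [nan nan nan]
0.057 [0.5301 0.1685 0.0608] [nan nan nan]
0.0568 [0.5302 0.1685 0.0608] [nan nan nan]
0.0566 [0.5301 0.1685 0.0608] [nan nan nan]
0.0564 [0.5302 0.1685 0.0608] [nan nan nan]
0.0562 [0.5302 0.1685 0.0608] [nan nan nan]
30.8583 [-0.41463142  3.46731218  0.0809934 ] 0.027705940012832143
  return _methods._mean(a, axis=axis, dtype=dtype,
  ret = ret.dtype.type(ret / rcount)
```

My averaging was faulty: `sleep` returns a value, so the baseline came out NaN and the loop pressed down without stopping. I'll check the actual force now.

```bash
cat >> h.py <<'E'
def F(n=5):
    r=[]
    for _ in range(n): bot.sleep(.04); r.append(bot.read_state()['contact_force'])
    return np.mean(r,0)
E
python3 - <<'E'
from h import *
print(F()); v=[.5299,.1683]
for z in (.0572,.0582):
    bot.move_l([*v,z],.01); bot.sleep(.2); s=bot.read_state(); print(z,s['position'].round(4),F().round(1),s['wrist_torque'].round(2),s['gripper_width'])
E
```

```text
[-17.3018455   -2.21570516  52.08199937]
0.0572 [0.5301 0.1685 0.0609] [-13.6  -1.2  41.4] [-0.32  2.7   0.05] 0.027575501668891503
0.0582 [0.5301 0.1685 0.0609] [-10.   -0.3  31.7] [-0.15  2.04  0.07] 0.027206154892199578
```

The push peaked at about 52 N, or roughly 37 N per face, which is under the 60 N limit. The response is about 10 N/mm, so I'll ease to 15 N and check the seat with the camera.

Run:
```python
from h import *
v=[.5299,.1683]
bot.move_l([*v,.0598],.01); bot.sleep(.2); print(F().round(1))
v[0]-=.0005; bot.move_l([*v,.0598],.01); bot.sleep(.3); s=bot.read_state(); print(s['position'].round(4),F().round(1),s['wrist_torque'].round(2),s['t'])
im,P=look('w5');Z=P[...,2]; a=np.radians(4.0)
ex=np.array([np.cos(a),np.sin(a)]);ey=np.array([-np.sin(a),np.cos(a)])
q=P[...,:2]-[.5296,.1686]; x=q@ex;y=q@ey
m=(abs(y)<.0165)&(Z>.062)&(Z<.082)&(x<.02)
for lo in np.arange(-.066,-.012,.008):
    k=m&(x>=lo)&(x<lo+.008)
    if k.sum()>5: print(round(lo+.004,3),k.sum(),'y',np.round([y[k].min(),y[k].max()],4),'ztop',np.percentile(Z[k],97).round(4))
b=m&(Z>.0685);print('end x',np.percentile(x[b],[.5,1]))
vb=(abs(y)<.035)&(Z>.05)&(Z<.0585)&(abs(x)<.06)&(abs(y)>.018);print('v x,y',np.percentile(x[vb],[0.5,99.5]),y[vb].min(),y[vb].max())
```

```text
[-5.1  0.5 15.6]
[0.53   0.1685 0.0611] [-2.8  0.2 14.3] [0.07 0.61 0.05] 33.65
-0.062 397 y [-0.0053  0.0056] ztop 0.0662
-0.054 686 y [-0.0139  0.0141] ztop 0.0721
-0.046 1466 y [-0.0146  0.0148] ztop 0.0749
-0.038 1217 y [-0.0146  0.0147] ztop 0.075
-0.03 1136 y [-0.0147  0.015 ] ztop 0.075
-0.022 1019 y [-0.0141  0.0144] ztop 0.0748
-0.014 1191 y [-0.0165  0.0165] ztop 0.0793
end x [-0.05018985 -0.05009122]
v x,y [-0.04548692  0.04334505] -0.030165642616458776 0.03039809034033613
```

View pics/w5.png

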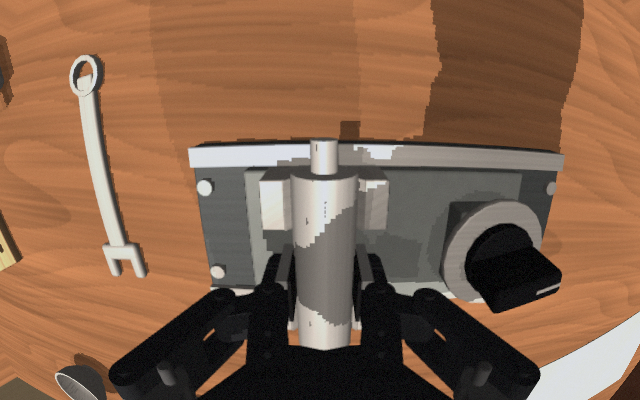

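The roller sits in the V at px (324,260), with the block halves on both sides. Its top is at z 0.075 (seat expects 0.0742), centred to about 0.5 mm along and across. The push is 14.3 N with almost no side load, so I'm handing in.

Run:
```python
from h import *
print(F().round(1),bot.read_state()['t']); bot.sign_off()
```

```text
[-2.9  0.9 14.2] 34.1167
the job is handed in; nothing more can be done
```

I locked the carriage, fetched the small roller from the rack and seated it in the V-block. I handed in at 34 s, with the gripper still pushing straight down at about 14 N. The hand-in gives no verdict, so I don't know how it was scored.

**Last checks**
- **Knob:** turned about 67° clockwise, to roughly 1.36 rad. This is inferred from the bar's angle in the camera.
- **Carriage:** it had moved less than 1 mm after clamping, measured from the V-block. The block still measured in the same place in the final image.
- **Roller:** about 0.5 mm or less off centre, both along and across the V. It is level and parallel, and its measured height is 0.5–0.8 mm above nominal. Side force on the tool is at most 3 N.
- **Bystanders:** I never touched the wrench, oil can or tin, but did not re-measure their positions at the end.

**What went wrong**
- **Over-push:** a bug in my force averaging returned NaN, so the press loop did not stop at 14 N. The push rose to about 52 N, roughly 37 N per face by calculation. That is under the 60 N limit but above the 35 N step limit; I then eased it back to about 14 N.
- **Print error:** a failed print statement stopped the first knob-turning script after one step. I continued from there with no effect on the scene.

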